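Turn a cover plate over against a bench stop

TASK

Turn the red cover plate over so that its bare metal back faces up, ready for drilling, without ever picking it up: push it flat along the bench against the leaning steel face of the stop until it tips up and stands leaning there by itself, then let go of it and push its upper edge from behind the stop back towards the robot so that it falls over onto its red face in front of the stop. Only push with the fingers; do not lift or carry the plate, and leave the other things on the bench where they are.

Things in the scene. Friction and masses are not known exactly. Their poses are not given: they have to be found in the camera images.
- cover: Flat cover plate, 75 mm along x, 110 along y, 5 thick, about 110 g: one face red enamel, the other bare aluminium, edges rounded, a black hole near each corner. Origin at the centre of the bare face; z points out of the red face: up at the start (origin at bench height), down once turned over (origin 5 mm up). Starts in front of the stop, its x within 0.2 rad of the stop's x. Slides easily.
- cover_xp (a point): Middle of the plate's edge at +37.5 mm along its x (the edge nearest the stop at the start), at half thickness.
- cover_xm (a point): Middle of the plate's edge at -37.5 mm along its x (the edge away from the stop at the start, where it is pushed), at half thickness.
- cover_yp (a point): Middle of the plate's edge at +55 mm along its y, at half thickness.
- cover_ym (a point): Middle of the plate's edge at -55 mm along its y, at half thickness.
- stop: Bolted bench stop: polished slippery steel, 160 mm wide (y); its face rises from the bench at 45 degrees to 12 mm up, then at 72 degrees to its top, leaning away from the front. Origin: middle of the line where face meets bench; x level, from the front through the stop to behind it (away from the robot), z up. A green foot 8 mm high reaches x = 90 mm; above 50 mm the space behind is free.
- stop_top (a point): Middle of the face's top edge, 45 mm up, 23 mm behind the stop's origin; the steel's back is 6 mm further. A cover plate pushed at its near edge climbs the face and ends leaning on it, some 63 degrees from level, its lower edge on the bench at the stop's origin line, upper edge 69 mm up: 24 mm of it can be pushed from behind above the stop. It stays leaning when let go.
- screwdriver: Screwdriver with a red handle lying on the bench left of the work; leave it alone. Origin at the middle of its underside.
- wrench: Steel wrench lying on the bench right of the work; leave it alone. Origin at the middle of its underside.
- hammer: Hammer lying on the left of the bench; leave it alone. Origin at the middle of its underside.
- tape_measure: Yellow tape measure, 65 x 35 x 60 mm high, standing to the left behind the stop; leave it alone. Origin at the centre of its underside.
- spray_can: Upright spray can, 54 mm across, 180 mm high, yellow band and red cap, at the far left or far right of the bench; leave it alone. Origin at the centre of its underside.
- screw_jar: Glass jar with dark lid, 66 mm across, 90 mm high, at the far left or far right of the bench; leave it alone. Origin at the centre of its underside.
- drill: Teal and black cordless drill lying on its side on the right of the bench; leave it alone. Origin at the underside of its motor body.
There are look-alikes about, which are no part of the job. Of the things that look like the cover, the largest one is meant.

How it is judged (in metres and radians):
On the way:
1. the plate has been tipped up and leans on the stop's face by itself, no finger on it (angle between cover's own z axis and vertical between 0.95 and 1.4 rad and angle between the x axis of cover and the y axis of stop, either way round above 1.3 rad and horizontal distance between cover and stop below 0.07 m and contact force between cover and stop above 0.02 N and contact force between cover and the arm below 0.02 N and contact force between cover and the fingers below 0.02 N and linear speed of cover below 0.02 m/s), for 0.2 s.
At the end, for the whole second after the job is handed in: The plate lies flat on the bench (within 0.1 rad), bare side up, at rest in front of the stop: its centre 20 to 160 mm before the foot of the stop's face and within 80 mm of its middle (angle between cover's own z axis and vertical above 3.04 rad and height (world z) of cover below 0.009 m and x of cover in the frame of stop between -0.16 and -0.02 m and y of cover in the frame of stop between -0.08 and 0.08 m and linear speed of cover below 0.01 m/s and angular speed of cover below 0.1 rad/s); the robot touches nothing.
It fails at once if the plate is lifted or carried: all four of its edges more than 25 mm above the bench (height (world z) of each of cover_xp, cover_xm, cover_yp, cover_ym above 0.025 m).
It fails at once if another thing on the bench is shifted by more than 15 mm (distance of any of screwdriver, wrench, hammer, tape_measure, spray_can, screw_jar, drill from where it was at the start of the episode above 0.015 m).
It also fails if it takes over 51 s, if anything falls off the work surface, if the arm or the gripper's body presses on something with over 40 N, if the wrist force passes 120 N, or if a joint passes its speed limit or range.

ROBOT

A 6-joint arm with a two-finger parallel gripper is mounted at the origin on the work surface. World frame = base frame: x ahead of the robot, y to its left, z up, the work surface at z = 0. Lengths are in mm, angles in rad, forces in N, time in s.
With the tool pointing down it reaches from about 350 to 775 mm from the base axis. Payload 5.5 kg.
Tool frame: the origin (TCP) lies at the very end of the fingers, on their centre line; the grasp point (between the pads) lies 19 mm behind it (ctrl.hold_point_z is the distance from the TCP to the grasp point, in mm); z points along the fingers, y is the line along which they close (so a half turn about z gives the same grasp; the last joint's range is limited). The gripper opens to 85 mm and grips with 20 to 120 N. Pads are 22 mm wide; open, the fingers measure 114 mm over their backs; the gripper's body (76 mm by 85 mm) begins 54 mm behind the grasp point. The pads swing forward as they close: fully open they stand 13 mm farther back than shut.
Start: joints at [-1.486, 0.313, 0.046, 1.304, 0, 1.431], TCP at [128.166, -560.576, 231.323] pointing down, gripper open.
Joint ranges: [-2.76, 2.76], [-0.86, 1.69], [-1.03, 1.26], [-2.2, 2.34], [-1.47, 1.5], [-3.14, 3.14]. Speed limits (rad/s): [2.57, 2.57, 3.14, 3.14, 3.14, 3.14].

INTERFACE

Orientations are given as [roll, pitch, yaw] about the fixed x, y, z axes, in that order (R = Rz(yaw) Ry(pitch) Rx(roll)).
In Python, from plant import ctrl gives the robot as it stands.
- The arm moves only by the tool play_rows, never from a script. Its argument "motion" is a list of rows, each an object with "linear": the shift along the tool's x, y, z in mm, a list of three; "turn": the turn about the tool's z in degrees; "grip": the closure, from 0 (fully open) to 1 (shut). A call has 1 to 20 rows; each row is the pose to reach, as a shift and turn from the pose commanded when the call began, along the tool's axes at that moment; what a row does not reach only later rows make up. A row lasts 1/10 s, in which the tool goes at most 50 mm and 8.59 degrees, less where a joint would pass 70% of its speed; a pose out of reach is approached as far as the arm can. A call with a gripper value outside its range is refused whole. The fingers move at their own pace and stop on an object; "grip_force" is the grip in N (left out, the last holds). Time passes only in rows, so rows that repeat a pose let the fingers close. It gives the time, the measured TCP pose, the force, the opening and the grip force at its end, in the units of the state.
- ctrl.get_obs(): the state, without advancing time (a new reading comes with each control period).
- ctrl.snapshot(name): name is "scene" or "top" or "wrist"; returns (picture, depth): 420x560x3 uint8, red, green, blue; 420x560 float32, mm along the optical axis (not along the pixel's ray), 0 where there is no reading.
- ctrl.camera_info(name): a dict with "intrinsics" (3x3 intrinsics, pixels), "extrinsics" (4x4, takes a point from world to camera coordinates); the wrist camera has in their place "T_tool_cam" (4x4, takes a point from camera to tool coordinates, whose origin is the TCP and whose axes are the flange's). Camera axes: x right, y down, z forward; pixel columns grow to the right and rows downward; lengths in mm; the calibration is good to about 2 mm. The wrist camera is an equidistant fisheye: a pixel r from the principal point sees the ray r / f radians off the axis. A picture is of the moment at which its call begins: read the wrist's pose just before it. camera_info takes no time and is no camera call.
- ctrl.sign_off(): hands the job in; it is judged then, once.
The state is a dict: "time": time; "joints": joint angles; "qvel": joint speeds; "joint_torque": joint torques, N m; "ee_pos": TCP position; "tcp_rot": TCP orientation; "wrist_force": force on the tool from outside, world axes, zero at the start; "moment": the same for the moment, N m; "opening": finger opening in mm; "finger_force": force on a finger pad.
Only numpy, scipy, OpenCV 4.12 (cv2) and the standard library are available. Lean on these libraries where they do the work, as an engineer would, in place of code of your own. Each camera call takes 0.05 s, during which the arm holds its last target. There are 200 camera calls.

## Working session

There is one attempt and no reset: what is moved stays moved. The work goes in short steps, Python scripts to look and compute and a tool call to move; the robot and the scene stay as the last step left them, time stands still between calls to the robot, and variables do not carry over. Pictures are saved under pics/ and viewed, at most 10 in all, crops included, and the job is handed in when it is done.

Besides the shell and the picture viewer there is one more tool, called as a command line: name --argument value ..., lists and objects as JSON in quotes. play_rows: Moves the arm, as the interface text tells. Its arguments: {"type":"object","properties":{"motion":{"type":"array","items":{"type":"object","properties":{"linear":{"type":"array","items":{"type":"number"}},"turn":{"type":"number"},"grip":{"type":"number"}}}},"grip_force":{"type":"number"}},"required":["motion"]}

```bash
mkdir -p pics; cat > h.py <<'E'
import numpy as np, cv2
from plant import ctrl
def snap(n,f):
    p,d=ctrl.snapshot(n); cv2.imwrite('pics/'+f,p[:,:,::-1]); np.savez('pics/'+f[:-4]+'.npz',p=p,d=d); return p,d
def world(n,u,v,d):
    c=ctrl.camera_info(n);K=np.array(c['intrinsics']);T=np.linalg.inv(np.array(c['extrinsics']))
    u=np.asarray(u,float);v=np.asarray(v,float);d=np.asarray(d,float)
    P=np.stack([(u-K[0,2])/K[0,0]*d,(v-K[1,2])/K[1,1]*d,d],-1)
    return P@T[:3,:3].T+T[:3,3]
E
python3 - <<'E'
from h import *
snap('top','top1.png');snap('scene','scene1.png')
o=ctrl.get_obs();print(o['time'],o['ee_pos'],o['tcp_rot'],o['opening'])
for n in('top','scene'):print(ctrl.camera_info(n))
E
```

```text
0.1 [ 128.15049544 -560.07709865  230.51089183] [-3.14001908e+00 -2.80351203e-04  2.24812742e-01] 85.29867873927896
{'intrinsics': array([[406.48164767,   0.        , 283.13858961],
       [  0.        , 406.48164767, 207.66497655],
       [  0.        ,   0.        ,   1.        ]]), 'extrinsics': array([[-8.63453443e-03, -9.99949534e-01, -5.13562924e-03,
         4.70815652e+01],
       [-9.96265186e-01,  9.04374590e-03, -8.58713552e-02,
         5.51105365e+02],
       [ 8.59134669e-02,  4.37498945e-03, -9.96292997e-01,
         1.12159659e+03],
       [ 0.00000000e+00,  0.00000000e+00,  0.00000000e+00,
         1.00000000e+00]])}
{'intrinsics': array([[522.14107529,   0.        , 283.80569146],
       [  0.        , 522.14107529, 208.71891374],
       [  0.        ,   0.        ,   1.        ]]), 'extrinsics': array([[-6.91482360e-01,  7.22349779e-01,  7.93359285e-03,
         3.25313258e+02],
       [ 6.22326458e-01,  6.01238159e-01, -5.01220965e-01,
        -3.31393231e+02],
       [-3.66826833e-01, -3.41648171e-01, -8.65282961e-01,
         1.70177407e+03],
       [ 0.00000000e+00,  0.00000000e+00,  0.00000000e+00,
         1.00000000e+00]])}
```

View pics/top1.png

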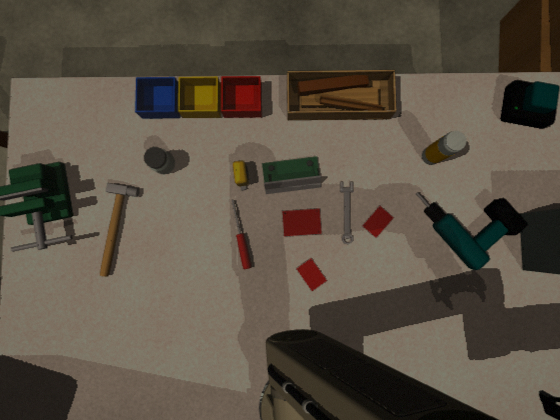

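View pics/scene1.png

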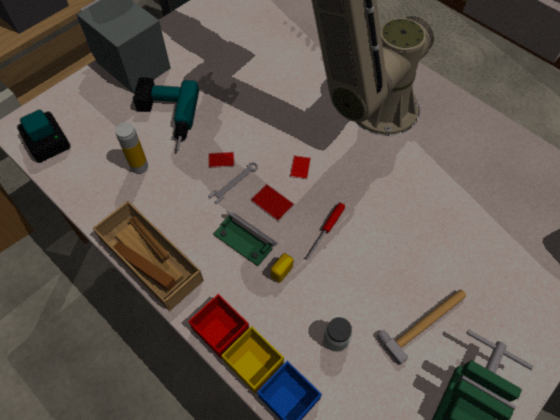

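Red plates in the top view are at (302,222), (377,221) and (312,274), plus the red bin at (241,97). The largest, (302,222), sits in front of the stop at (293,175). The tape measure is at (239,173), the screwdriver at (241,240) and the wrench at (347,210). Next I'll measure the plate and the stop and check with one crop.

```bash
python3 - <<'E'
from h import *
z=np.load('pics/top1.npz');p=z['p'].astype(int);d=z['d']
m=((p[...,0]>90)&(p[...,1]<60)&(p[...,2]<60)).astype(np.uint8)
n,l,s,c=cv2.connectedComponentsWithStats(m)
for i in range(1,n):
    if s[i,4]<150: continue
    v,u=np.nonzero(l==i);W=world('top',u,v,d[v,u]);r=cv2.minAreaRect(W[:,:2].astype(np.float32))
    print(c[i],s[i,4],np.round(np.median(W,0),1),np.round(r[0],1),np.round(r[1],1),r[2])
# stop region
v,u=np.mgrid[140:205,250:335];W=world('top',u,v,d[140:205,250:335]).reshape(-1,3)
rgb=p[140:205,250:335].reshape(-1,3)
print('bench z',np.median(world('top',np.arange(270,330),np.full(60,250),d[250,270:330])[:,2]))
for lo,hi in((4,14),(25,35),(38,60)):
    k=(W[:,2]>lo)&(W[:,2]<hi)&(W[:,1]<80); r=cv2.minAreaRect(W[k,:2].astype(np.float32));print(lo,hi,k.sum(),np.round(r[0],1),np.round(r[1],1),r[2],cv2.boxPoints(r).round(0).tolist())
k=(W[:,2]>3)&(W[:,2]<70)
# front of raised per column fit
cv2.imwrite('pics/crop1.png',cv2.resize(z['p'][130:300,215:400,::-1],None,fx=4,fy=3.5,interpolation=cv2.INTER_CUBIC))
for uu in range(262,328,6):
    q=world('top',np.full(30,uu),np.arange(165,195),d[165:195,uu]);print(uu,[tuple(a.round(0).astype(int)) for a in q[8:30:2]])
# obstacles
for nm,(a,b,c_,e) in dict(tape=(155,190,228,250),scr=(195,275,228,256),wr=(175,248,335,358)).items():
    v,u=np.mgrid[a:b,c_:e];w=world('top',u,v,d[a:b,c_:e]).reshape(-1,3);w=w[w[:,2]>6];print(nm,w.min(0).round(),w.max(0).round())
E
```

```text
[247.29383886  98.19905213] 633 [874.1 142.7   6. ] [679.7 131.5] [477.1 115.8] 8.959694862365723
[241.29090909 250.66666667] 165 [433.8 160.8  24.8] [422.9 115.5] [142.1  89.5] 78.88581085205078
[311.17296223 274.10735586] 503 [364.4 -34.8   5.2] [395.9 -13.9] [152.   52.1] 33.827938079833984
bench z 1.7085587569764584
4 14 1374 [656.3 -13.2] [185.6 187.4] 89.2860107421875 [[561.0, -105.0], [749.0, -107.0], [751.0, 78.0], [564.0, 81.0]]
25 35 101 [633.7  10.4] [ 35.6 141.9] 10.145204544067383 [[604.0, 77.0], [629.0, -63.0], [664.0, -56.0], [639.0, 83.0]]
38 60 172 [627.4   8.4] [ 10.2 141.2] 6.926943302154541 [[614.0, 78.0], [631.0, -62.0], [641.0, -61.0], [624.0, 79.0]]
262 [(np.int64(655), np.int64(103), np.int64(2)), (np.int64(649), np.int64(103), np.int64(-1)), (np.int64(643), np.int64(103), np.int64(3)), (np.int64(637), np.int64(103), np.int64(5)), (np.int64(631), np.int64(103), np.int64(3)), (np.int64(626), np.int64(103), np.int64(-2)), (np.int64(619), np.int64(103), np.int64(4)), (np.int64(614), np.int64(103), np.int64(1)), (np.int64(608), np.int64(103), np.int64(1)), (np.int
[... 4506 characters left out ...]
p.int64(-53), np.int64(-2)), (np.int64(595), np.int64(-53), np.int64(2))]
322 [(np.int64(653), np.int64(-71), np.int64(2)), (np.int64(647), np.int64(-71), np.int64(4)), (np.int64(642), np.int64(-71), np.int64(0)), (np.int64(635), np.int64(-70), np.int64(4)), (np.int64(630), np.int64(-71), np.int64(2)), (np.int64(624), np.int64(-71), np.int64(1)), (np.int64(618), np.int64(-70), np.int64(3)), (np.int64(612), np.int64(-70), np.int64(3)), (np.int64(606), np.int64(-70), np.int64(5)), (np.int64(600), np.int64(-70), np.int64(5)), (np.int64(595), np.int64(-70), np.int64(-1))]
tape [453.  37.   6.] [ 701.  198. 1165.]
scr [369.  37.   6.] [ 588.  200. 1165.]
wr [ 439. -166.    6.] [ 640.   37. 1165.]
```

View pics/crop1.png

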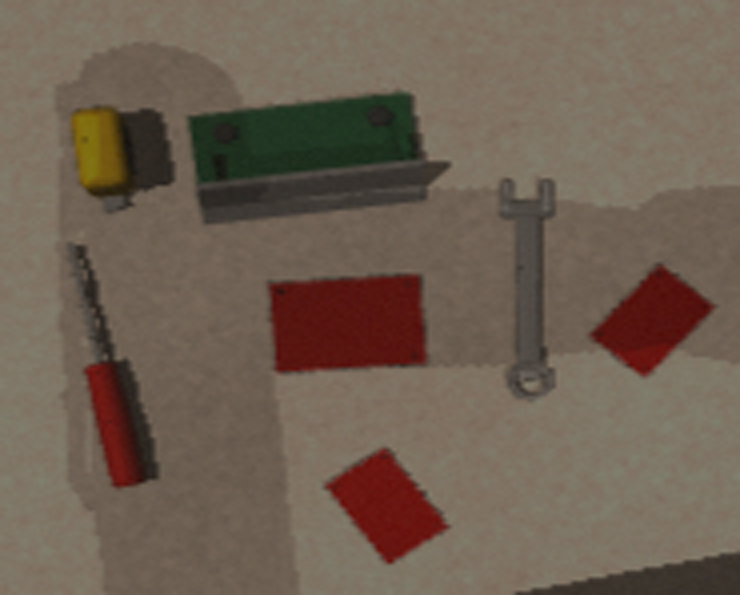

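The crop confirms the choice: the big plate at (302,222) has a black hole near each corner, and the other two are clearly smaller. I'll get exact poses by intersecting rays with known heights.

```bash
cat >> h.py <<'E'
def onz(n,uv,z):
    c=ctrl.camera_info(n);K=np.array(c['intrinsics']);T=np.linalg.inv(np.array(c['extrinsics']))
    uv=np.atleast_2d(np.asarray(uv,float)); r=np.c_[(uv-K[:2,2])/K[0,0],np.ones(len(uv))]@T[:3,:3].T
    return T[:3,3]+r*((z-T[2,3])/r[:,2])[:,None]
E
python3 - <<'E'
from h import *
z=np.load('pics/top1.npz');p=z['p'].astype(int)
m=((p[...,0]>2.2*p[...,1])&(p[...,0]>2.2*p[...,2])&(p[...,0]>50)).astype(np.uint8)
n,l,s,c=cv2.connectedComponentsWithStats(m)
for i in range(1,n):
    if s[i,4]<150: continue
    v,u=np.nonzero(l==i)
    W=onz('top',np.c_[u,v],5)[:,:2].astype(np.float32);r=cv2.minAreaRect(W)
    print(c[i].round(),s[i,4],'mean',W.mean(0).round(1),np.round(r[0],1),np.round(r[1],1),round(r[2],1))
f=lambda x,y:(215+(x-2)/4,130+(y-1.75)/3.5)
print('base',onz('top',[f(204,222),f(426,198)],0).round(1))
print('top',onz('top',[f(200,185),f(428,163)],45).round(1))
print('footback',onz('top',[f(190,117),f(411,93)],8).round(1))
print('scr',onz('top',[f(75,245),f(98,362),f(130,485)],10).round(1))
print('tape',onz('top',[f(75,110),f(125,108),f(90,195),f(130,190)],60).round(1))
print('wrench',onz('top',[f(500,180),f(515,210),f(540,210),f(505,380),f(530,398)],5).round(1))
o=ctrl.get_obs();print(o['time'],o['joints'])
print(ctrl.camera_info('wrist'))
E
```

```text
[242.  96.] 1092 mean [884.2 160.1] [883.8 164.9] [115.  120.8] 89.8
[378. 221.] 470 mean [ 511.6 -226.9] [ 511.6 -226.8] [50.  76.2] 47.8
[302. 222.] 918 mean [511.7  -9.8] [511.9  -9.8] [ 70.6 105.4] 3.6
[243. 251.] 258 mean [430.5 157.9] [431. 158.] [99.5 21.4] 12.1
[311. 274.] 491 mean [363.6 -35.4] [363.9 -35.4] [75.4 51.4] 34.3
base [[596.7  92.8   0. ]
 [615.2 -67.6   0. ]]
top [[620.8  93.3  45. ]
 [637.  -65.4  45. ]]
footback [[683.  102.1   8. ]
 [701.5 -57.5   8. ]]
scr [[577.4 184.7  10. ]
 [481.9 168.2  10. ]
 [382.8 145.5  10. ]]
tape [[679.  178.5  60. ]
 [680.2 144.   60. ]
 [611.3 168.1  60. ]
 [615.  140.6  60. ]]
wrench [[ 628.9 -120.6    5. ]
 [ 603.9 -130.9    5. ]
 [ 603.8 -148.8    5. ]
 [ 464.8 -120.8    5. ]
 [ 450.1 -138.2    5. ]]
0.1 [-1.48558370e+00  3.13895609e-01  4.50827328e-02  1.30358073e+00
  5.86650424e-05  1.43119594e+00]
{'intrinsics': array([[325.1922621 ,   0.        , 279.18080648],
       [  0.        , 325.1922621 , 210.34394238],
       [  0.        ,   0.        ,   1.        ]]), 'T_tool_cam': array([[ 1.68745119e-03, -9.60339490e-01, -2.78828291e-01,
         6.99664817e+01],
       [ 9.99998186e-01,  1.86695840e-03, -3.78246203e-04,
         7.70327813e-01],
       [ 8.83805585e-04, -2.78827147e-01,  9.60340898e-01,
        -1.41927522e+02],
       [ 0.00000000e+00,  0.00000000e+00,  0.00000000e+00,
         1.00000000e+00]])}
```

play_rows --motion '[{"linear":[418,-460,70],"turn":6.3,"grip":0.3},{"linear":[418,-460,70],"turn":6.3,"grip":0.3},{"linear":[418,-460,70],"turn":6.3,"grip":0.3},{"linear":[418,-460,70],"turn":6.3,"grip":0.3},{"linear":[418,-460,70],"turn":6.3,"grip":0.3},{"linear":[418,-460,70],"turn":6.3,"grip":0.3},{"linear":[418,-460,70],"turn":6.3,"grip":0.3},{"linear":[418,-460,70],"turn":6.3,"grip":0.3},{"linear":[418,-460,70],"turn":6.3,"grip":0.3},{"linear":[418,-460,70],"turn":6.3,"grip":0.3},{"linear":[418,-460,70],"turn":6.3,"grip":0.3},{"linear":[418,-460,70],"turn":6.3,"grip":0.3},{"linear":[418,-460,70],"turn":6.3,"grip":0.3},{"linear":[418,-460,70],"turn":6.3,"grip":0.3},{"linear":[418,-460,170],"turn":6.3,"grip":0.3},{"linear":[418,-460,170],"turn":6.3,"grip":0.3},{"linear":[418,-460,170],"turn":6.3,"grip":0.3},{"linear":[418,-460,170],"turn":6.3,"grip":0.3},{"linear":[418,-460,170],"turn":6.3,"grip":0.3},{"linear":[418,-460,170],"turn":6.3,"grip":0.3}]'

```text
time: 2.1
ee_pos: [435.2, -19.8, 63.6]
tcp_rot: [3.14, -0.004, 0.114]
wrist_force: [0.2, 0.1, -0.1]
opening: 59.4
finger_force: 0.0
```

```bash
python3 - <<'E'
from h import *
snap('wrist','w1.png'); o=ctrl.get_obs();print(o['time'],o['ee_pos'],o['tcp_rot'])
E
```

```text
2.15 [434.99892168 -19.66433696  63.42087432] [ 3.14004996 -0.00398527  0.1143766 ]
```

View pics/w1.png

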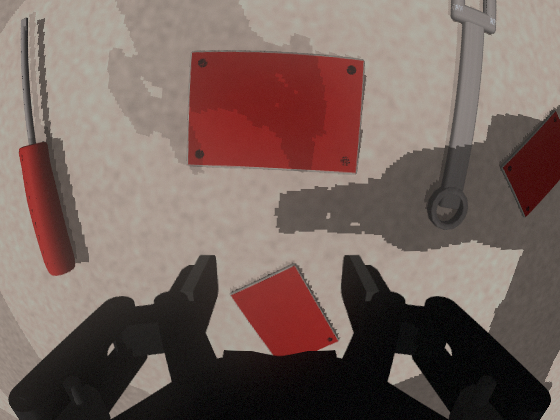

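The fingers are centred on the plate: it spans columns 190–362 and the tips are at columns 207 and 350. Next I'll lower them and feel for the bench.

play_rows --motion '[{"linear":[0,0,50],"grip":0.3},{"linear":[0,0,57],"grip":0.3},{"linear":[0,0,57],"grip":0.3},{"linear":[0,0,60],"grip":0.3},{"linear":[0,0,60],"grip":0.3},{"linear":[0,0,60],"grip":0.3}]'

```text
$.motion[0]: bad value
```

play_rows --motion '[{"linear":[0,0,50],"turn":0,"grip":0.3},{"linear":[0,0,57],"turn":0,"grip":0.3},{"linear":[0,0,57],"turn":0,"grip":0.3},{"linear":[0,0,60],"turn":0,"grip":0.3},{"linear":[0,0,60],"turn":0,"grip":0.3},{"linear":[0,0,60],"turn":0,"grip":0.3}]'

```text
time: 2.75
ee_pos: [434.1, -19.2, 2.4]
tcp_rot: [3.141, -0.002, 0.115]
wrist_force: [0.2, 0.3, 0.5]
opening: 60.0
finger_force: 0.0
```

play_rows --motion '[{"linear":[0,0,2],"turn":0,"grip":0.3},{"linear":[0,0,3],"turn":0,"grip":0.3},{"linear":[0,0,3],"turn":0,"grip":0.3}]'

```text
time: 3.05
ee_pos: [433.1, -19.0, -1.7]
tcp_rot: [3.141, 0.0, 0.115]
wrist_force: [-0.6, 0.4, -0.3]
opening: 59.9
finger_force: 0.0
```

play_rows --motion '[{"linear":[0,0,1],"turn":0,"grip":0.3},{"linear":[0,0,2],"turn":0,"grip":0.3},{"linear":[0,0,2],"turn":0,"grip":0.3}]'

```text
time: 3.35
ee_pos: [433.0, -19.0, -3.9]
tcp_rot: [-3.142, 0.0, 0.115]
wrist_force: [-0.4, 0.4, -0.8]
opening: 59.9
finger_force: 0.0
```

play_rows --motion '[{"linear":[0,0,1],"turn":0,"grip":0.3},{"linear":[0,0,1],"turn":0,"grip":0.3},{"linear":[0,0,1],"turn":0,"grip":0.3}]'

```text
time: 3.65
ee_pos: [433.1, -19.0, -4.8]
tcp_rot: [3.142, 0.0, 0.115]
wrist_force: [0.2, 1.4, 0.5]
opening: 59.4
finger_force: 0.0
```

play_rows --motion '[{"linear":[0,0,1],"turn":0,"grip":0.3},{"linear":[0,0,1],"turn":0,"grip":0.3}]'

```text
time: 3.85
ee_pos: [433.2, -19.0, -5.0]
tcp_rot: [3.141, -0.0, 0.115]
wrist_force: [-2.6, 1.0, 9.4]
opening: 60.0
finger_force: 4.5
```

play_rows --motion '[{"linear":[0,0,1],"turn":0,"grip":0.3},{"linear":[0,0,1],"turn":0,"grip":0.3}]'

```text
time: 4.05
ee_pos: [433.3, -19.0, -5.1]
tcp_rot: [3.141, -0.001, 0.115]
wrist_force: [-6.9, 1.6, 20.8]
opening: 60.0
finger_force: 10.5
```

play_rows --motion '[{"linear":[0,0,-3.5],"turn":0,"grip":0.3},{"linear":[10,0,-3.5],"turn":0,"grip":0.3},{"linear":[20,0,-3.5],"turn":0,"grip":0.3},{"linear":[26,0,-3.5],"turn":0,"grip":0.3},{"linear":[32,0,-3.5],"turn":0,"grip":0.3},{"linear":[38,0,-3.5],"turn":0,"grip":0.3},{"linear":[44,0,-3.5],"turn":0,"grip":0.3},{"linear":[50,0,-3.5],"turn":0,"grip":0.3},{"linear":[56,0,-3.5],"turn":0,"grip":0.3},{"linear":[62,0,-3.5],"turn":0,"grip":0.3},{"linear":[68,0,-3.5],"turn":0,"grip":0.3},{"linear":[74,0,-3.5],"turn":0,"grip":0.3},{"linear":[80,0,-3.5],"turn":0,"grip":0.3},{"linear":[80,0,-3.5],"turn":0,"grip":0.3}]'

```text
time: 5.45
ee_pos: [514.0, -9.9, -3.1]
tcp_rot: [3.141, -0.002, 0.115]
wrist_force: [-0.2, 0.9, -0.7]
opening: 60.2
finger_force: 0.0
```

```bash
python3 - <<'E'
from h import *
p,d=snap('wrist','w2.png'); q,_=snap('scene','s2.png'); o=ctrl.get_obs();print(o['time'],o['ee_pos'],o['wrist_force'])
a=cv2.resize(p,(400,300));b=cv2.resize(q[120:300,170:410],(400,300));cv2.imwrite('pics/c2.png',np.hstack([a,b])[:,:,::-1])
E
```

```text
5.55 [512.97986464  -9.80295981  -3.19468847] [ 0.02614718  0.11243361 -0.17907005]
```

View pics/c2.png

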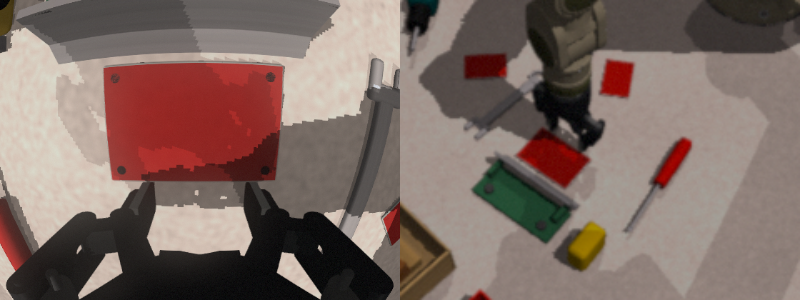

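Both fingertips are on the near edge. The plate is square to the stop, with its far edge just short of the ramp. I'll continue pushing.

play_rows --motion '[{"linear":[5,0,0],"turn":0,"grip":0.3},{"linear":[10,0,0],"turn":0,"grip":0.3},{"linear":[15,0,0],"turn":0,"grip":0.3},{"linear":[20,0,0],"turn":0,"grip":0.3},{"linear":[25,0,0],"turn":0,"grip":0.3},{"linear":[30,0,0],"turn":0,"grip":0.3},{"linear":[35,0,0],"turn":0,"grip":0.3},{"linear":[40,0,0],"turn":0,"grip":0.3},{"linear":[45,0,0],"turn":0,"grip":0.3},{"linear":[50,0,0],"turn":0,"grip":0.3},{"linear":[54,0,0],"turn":0,"grip":0.3},{"linear":[58,0,0],"turn":0,"grip":0.3},{"linear":[62,0,0],"turn":0,"grip":0.3},{"linear":[65,0,0],"turn":0,"grip":0.3},{"linear":[65,0,0],"turn":0,"grip":0.3}]'

```text
time: 7.05
ee_pos: [578.0, -2.3, -3.2]
tcp_rot: [3.141, -0.001, 0.115]
wrist_force: [-0.1, -0.7, -0.3]
opening: 59.7
finger_force: 0.0
```

```bash
python3 - <<'E'
from h import *
p,d=snap('wrist','w3.png'); q,_=snap('scene','s3.png'); o=ctrl.get_obs();print(o['time'],o['ee_pos'],o['wrist_force'])
a=cv2.resize(p,(400,300));b=cv2.resize(q[170:275,190:330],(400,300));cv2.imwrite('pics/c3.png',np.hstack([a,b])[:,:,::-1])
E
```

```text
7.15 [577.69402185  -2.37827173  -3.12300147] [-0.31013323 -0.54092505 -0.05091961]
```

View pics/c3.png

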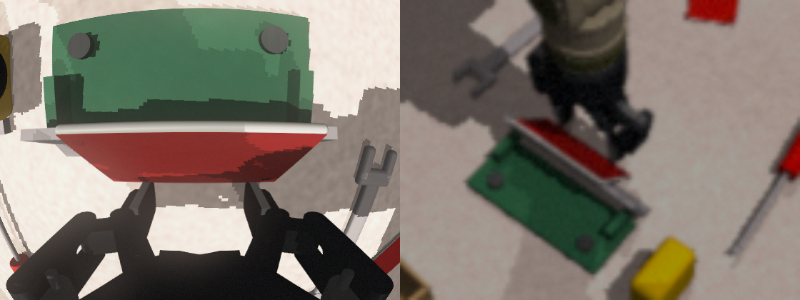

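The plate has tipped up against the face and is square to it. I'll finish the push slowly.

play_rows --motion '[{"linear":[3,0,0],"turn":0,"grip":0.3},{"linear":[6,0,0],"turn":0,"grip":0.3},{"linear":[8,0,0],"turn":0,"grip":0.3},{"linear":[10,0,0],"turn":0,"grip":0.3},{"linear":[12,0,0],"turn":0,"grip":0.3},{"linear":[12,0,0],"turn":0,"grip":0.3}]'

```text
time: 7.75
ee_pos: [589.6, -1.0, -3.2]
tcp_rot: [3.141, -0.001, 0.115]
wrist_force: [-0.7, 0.3, -1.3]
opening: 59.8
finger_force: 0.1
```

play_rows --motion '[{"linear":[1,0,0],"turn":0,"grip":0.3},{"linear":[2,0,0],"turn":0,"grip":0.3},{"linear":[2,0,0],"turn":0,"grip":0.3}]'

```text
time: 8.05
ee_pos: [590.4, -0.8, -3.3]
tcp_rot: [3.141, 0.001, 0.115]
wrist_force: [-3.0, -1.2, 1.4]
opening: 59.8
finger_force: 1.8
```

```bash
python3 - <<'E'
from h import *
p,d=snap('wrist','w4.png'); q,ds=snap('scene','s4.png'); o=ctrl.get_obs();print(o['time'],o['ee_pos'],o['wrist_force'])
# plate tilt from wrist depth on red pixels (camera frame -> tool frame, fisheye)
c=ctrl.camera_info('wrist');K=np.array(c['intrinsics']);T=np.array(c['T_tool_cam'])
r=p.astype(int);m=(r[...,0]>2.0*r[...,1])&(r[...,0]>2.0*r[...,2])&(r[...,0]>50)&(d>0)
v,u=np.nonzero(m);dx=u-K[0,2];dy=v-K[1,2];rr=np.hypot(dx,dy);t=rr/K[0,0]
k=np.tan(t)/np.maximum(rr,1e-6);z=d[v,u];P=np.c_[dx*k*z,dy*k*z,z]@T[:3,:3].T+T[:3,3]
P=P[(abs(P[:,1])<60)&(P[:,0]>5)&(P[:,0]<70)]
co=np.median(P,0);n=np.linalg.svd(P-co,full_matrices=False)[2][2];print(len(P),'centre',co.round(1),'n',n.round(3),'tilt',np.arccos(abs(n[2])).round(3),P[:,0].min().round(1),P[:,0].max().round(1),P[:,2].min().round(1),P[:,2].max().round(1))
E
```

```text
8.15 [590.42267944  -0.83028367  -3.31372194] [-4.24501036 -0.29372474  1.83442084]
1935 centre [ 36.6   3.5 -61.7] n [-0.897  0.002 -0.443] tilt 1.112 12.5 41.6 -71.4 -12.3
```

Tilt is 1.11 rad and the force rises, so the plate is seated. I'll back off and check that it stays leaning.

play_rows --motion '[{"linear":[-2,0,0],"turn":0,"grip":0.3},{"linear":[-5,0,0],"turn":0,"grip":0.3},{"linear":[-15,0,0],"turn":0,"grip":0.3},{"linear":[-35,0,0],"turn":0,"grip":0.3},{"linear":[-60,0,-20],"turn":0,"grip":0.3},{"linear":[-60,0,-70],"turn":0,"grip":0.3},{"linear":[-60,0,-110],"turn":0,"grip":0.3},{"linear":[-60,0,-110],"turn":0,"grip":0.3},{"linear":[-60,0,-110],"turn":0,"grip":0.3}]'

```text
time: 9.05
ee_pos: [532.1, -7.8, 108.2]
tcp_rot: [3.141, -0.003, 0.115]
wrist_force: [0.1, -0.6, -0.9]
opening: 59.6
finger_force: 0.0
```

```bash
python3 - <<'E'
from h import *
p,d=snap('wrist','w5.png'); q,ds=snap('scene','s5.png'); o=ctrl.get_obs();print(o['time'],o['ee_pos'],o['wrist_force'])
a=cv2.resize(p,(400,300));b=cv2.resize(q[170:275,190:330],(400,300));cv2.imwrite('pics/c5.png',np.hstack([a,b])[:,:,::-1])
c=ctrl.camera_info('wrist');K=np.array(c['intrinsics']);T=np.array(c['T_tool_cam'])
r=p.astype(int);m=(r[...,0]>2.0*r[...,1])&(r[...,0]>2.0*r[...,2])&(r[...,0]>50)&(d>0)
v,u=np.nonzero(m);dx=u-K[0,2];dy=v-K[1,2];rr=np.hypot(dx,dy);t=rr/K[0,0]
k=np.tan(t)/np.maximum(rr,1e-6);z=d[v,u];P=np.c_[dx*k*z,dy*k*z,z]@T[:3,:3].T+T[:3,3]
P=P[(abs(P[:,1])<70)&(P[:,0]>50)&(P[:,0]<140)]
co=np.median(P,0);n=np.linalg.svd(P-co,full_matrices=False)[2][2];print(len(P),'centre',co.round(1),'n',n.round(3),'tilt',np.arccos(abs(n[2])).round(3),np.percentile(P,[1,99],axis=0).round(1))
E
```

```text
9.15 [530.4438414   -7.51632869 105.9300071 ] [-0.24299142 -0.13311319  0.40526668]
8528 centre [87.1 -3.7 66.4] n [-0.895  0.003 -0.446] tilt 1.108 [[ 68.2 -55.5  41.9]
 [ 99.2  48.2 104.2]]
```

View pics/c5.png

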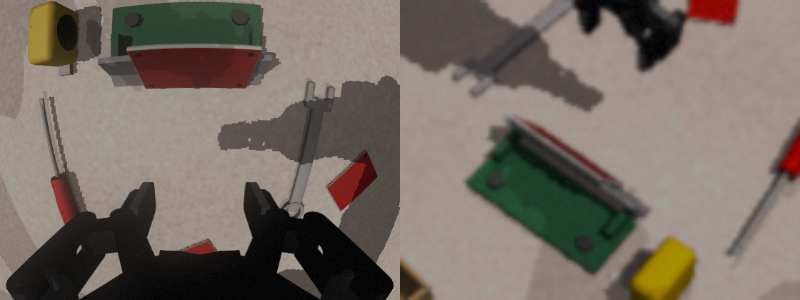

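The plate stands by itself against the face at 1.108 rad. Now over the top to behind the stop.

play_rows --motion '[{"linear":[0,-4,-25],"turn":0,"grip":0.3},{"linear":[50,-4,-25],"turn":0,"grip":0.3},{"linear":[100,-4,-25],"turn":0,"grip":0.3},{"linear":[150,-4,-25],"turn":0,"grip":0.3},{"linear":[152,-4,-25],"turn":0,"grip":0.3},{"linear":[152,-4,-25],"turn":0,"grip":0.3},{"linear":[152,-4,20],"turn":0,"grip":0.3},{"linear":[152,-4,50],"turn":0,"grip":0.3},{"linear":[152,-4,56],"turn":0,"grip":0.3},{"linear":[152,-4,56],"turn":0,"grip":0.3},{"linear":[152,-4,56],"turn":0,"grip":0.3}]'

```text
time: 10.25
ee_pos: [682.4, 13.6, 52.7]
tcp_rot: [3.141, -0.002, 0.115]
wrist_force: [0.9, 0.1, 0.4]
opening: 59.8
finger_force: 0.0
```

```bash
python3 - <<'E'
from h import *
q,ds=snap('scene','s6.png');p,d=snap('top','t6.png'); o=ctrl.get_obs();print(o['time'],o['ee_pos'],o['wrist_force'])
a=cv2.resize(p[130:250,220:380],(400,300));b=cv2.resize(q[150:270,180:340],(400,300));cv2.imwrite('pics/c6.png',np.hstack([a,b])[:,:,::-1])
E
```

```text
10.35 [683.3229738   13.54620759  53.38094387] [-0.63669896  0.99367589  1.13765058]
```

View pics/c6.png

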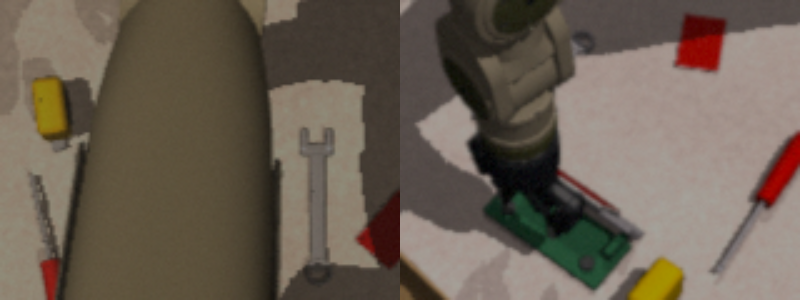

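The fingers are behind the stop and the plate is still leaning in front of it, tip height about 57 mm. Pushing back slowly.

play_rows --motion '[{"linear":[-10,0,3],"turn":0,"grip":0.3},{"linear":[-20,0,3],"turn":0,"grip":0.3},{"linear":[-26,0,3],"turn":0,"grip":0.3},{"linear":[-30,0,3],"turn":0,"grip":0.3},{"linear":[-34,0,3],"turn":0,"grip":0.3},{"linear":[-38,0,3],"turn":0,"grip":0.3},{"linear":[-42,0,3],"turn":0,"grip":0.3},{"linear":[-46,0,3],"turn":0,"grip":0.3},{"linear":[-50,0,3],"turn":0,"grip":0.3},{"linear":[-54,0,3],"turn":0,"grip":0.3},{"linear":[-58,0,3],"turn":0,"grip":0.3},{"linear":[-62,0,3],"turn":0,"grip":0.3},{"linear":[-66,0,3],"turn":0,"grip":0.3},{"linear":[-70,0,3],"turn":0,"grip":0.3},{"linear":[-74,0,3],"turn":0,"grip":0.3},{"linear":[-78,0,3],"turn":0,"grip":0.3},{"linear":[-82,0,3],"turn":0,"grip":0.3},{"linear":[-86,0,3],"turn":0,"grip":0.3},{"linear":[-90,0,3],"turn":0,"grip":0.3},{"linear":[-92,0,3],"turn":0,"grip":0.3}]'

```text
time: 12.35
ee_pos: [590.1, 3.2, 47.7]
tcp_rot: [3.142, 0.0, 0.115]
wrist_force: [-0.5, 0.3, -0.3]
opening: 59.7
finger_force: 0.0
```

play_rows --motion '[{"linear":[0,0,0],"turn":0,"grip":0.3},{"linear":[0,0,-30],"turn":0,"grip":0.3},{"linear":[-40,0,-80],"turn":0,"grip":0.3},{"linear":[-90,0,-100],"turn":0,"grip":0.3},{"linear":[-100,0,-100],"turn":0,"grip":0.3},{"linear":[-100,0,-100],"turn":0,"grip":0.3}]'

```text
time: 12.95
ee_pos: [489.3, -8.3, 149.6]
tcp_rot: [3.141, -0.001, 0.114]
wrist_force: [0.8, -0.5, 0.7]
opening: 59.6
finger_force: 0.0
```

```bash
python3 - <<'E'
from h import *
q,ds=snap('scene','s7.png');p,d=snap('wrist','w7.png'); o=ctrl.get_obs();print(o['time'],o['ee_pos'],o['wrist_force'])
a=cv2.resize(p,(400,300));b=cv2.resize(q[150:270,180:340],(400,300));cv2.imwrite('pics/c7.png',np.hstack([a,b])[:,:,::-1])
E
```

```text
13.05 [491.82092904  -8.39965497 148.40838939] [ 0.30550193 -1.00960368 -0.08825447]
```

View pics/c7.png

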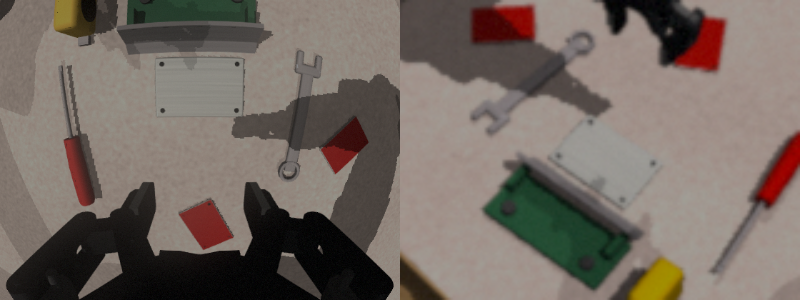

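The plate lies flat with its bare side up. There is a strip of bench between it and the stop, its centre is about 45 mm in front, and the gripper is clear of everything. Handing in.

```bash
python3 -c "
from h import *
print(ctrl.sign_off())"
```

```text
the job is handed in; nothing more can be done
None
```

The job is handed in: the cover tipped up and leaned on the stop by itself, then I pushed it over, and it now lies flat with its bare side up in front of the stop, with the robot clear and the other things left where they were.

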